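# Rock the tight orange stopper out of the suction flask

## Task

Loosen the tight orange stopper by rocking it in the neck of its flask, about ten degrees first towards the flask's side arm and then about ten degrees the other way; then pull it straight up out of the neck and set it down in the white porcelain dish, without letting it drop. Leave the green stopper in its flask.

Things in the scene. Friction and masses are not known exactly. Their poses are not given: they have to be found in the camera images.
- orange_head (a point): Centre of the head of the loose orange stopper (60 g). Head: upright block, 24 mm along x (pinch it across this), 34 mm along y, 36 mm tall. Under it a round plug 24 mm thick, its flat end 46 mm below this point; its lowest 18 mm sit in the neck, 12 mm show below the head. z up. Ribs in the neck grip it (some 10 to 15 N to pull it); it rocks about a point 37 mm below this one, to 15 degrees at most.
- flask: Clear conical suction flask with the orange stopper, fixed in a 104 mm dark ring. Origin: centre of its underside, on the table; z up. Its thin glass side arm points along +x, 98 mm up, ending 64 mm from the axis. Neck black, upright, 40 mm across, rim 128 mm up; bore 30 mm across, 18 mm deep. At the start the stopper's axes are parallel to the flask's and its head's centre is 156 mm up.
- green_head (a point): Centre of the head of the green stopper, of the same shape, in another flask of the same kind; it is to be left alone. A third such flask stands open.
- dish: White round porcelain dish, loose, about 0.5 kg, 160 mm across and 20 mm high, with a sloping rim and, in the middle, a flat floor 90 mm across about 5 mm above the table. Origin at the centre of its underside, on the table. The stopper may stand or lie in it.
Things that resemble listed ones, but are neither listed nor needed, are in the scene too. What is shaped like the part that bears orange_head but grey is not meant. What is shaped like the flask but turquoise is not meant.

How it is judged:
By the outcome, as a careful person would: the job done as asked, in the order asked, and still so for the second after the job is handed in, with the robot touching nothing.
It also fails if it takes over 43 s, if anything falls off the work surface, if the arm or the gripper's body presses on something with over 40 N, if the wrist force passes 120 N, or if a joint passes its speed limit or range.

## Robot

A 7-joint arm with a two-finger parallel gripper is mounted at the origin on the work surface. World frame = base frame: x ahead of the robot, y to its left, z up, the work surface at z = 0. Lengths are in mm, angles in rad, forces in N, time in s.
With the tool pointing down it reaches from about 400 to 875 mm from the base axis. Payload 4.4 kg.
Tool frame: the origin (TCP) lies at the very end of the fingers, on their centre line; the grasp point (between the pads) lies 19 mm behind it; z points along the fingers, y is the direction in which the jaws open and shut (so a half turn about z gives the same grasp; the last joint's range is limited). The gripper opens to 85 mm and grips with 20 to 120 N. Pads are 22 mm wide; open, the fingers measure 114 mm over their backs; the gripper's body (76 mm by 85 mm) begins 54 mm behind the grasp point. The pads swing forward as they close: fully open they stand 13 mm farther back than shut.
Start: joints at [-1.293, 0.628, 0.038, 1.517, -0.027, 0.996, -0.02], TCP at [219.069, 611.986, 199.713] pointing down, gripper open.
Joint ranges: [-3.06, 3.06], [-0.37, 2.12], [-1.25, 1.32], [0.18, 2.47], [-1.1, 4.24], [0.23, 1.98], [-2.94, 2.94]. Speed limits (rad/s): [2.57, 2.57, 3.14, 3.14, 3.14, 3.14, 3.14].

## Interface

Orientations are given as [roll, pitch, yaw] about the fixed x, y, z axes, in that order (R = Rz(yaw) Ry(pitch) Rx(roll)).
In Python, from cell import ctrl gives the robot as it stands.
- The arm moves only by the shell command python3 -m crank 'ROWS' [OPENING]. ROWS is JSON, a list that holds one entry, the list of rows, each a list of 6 numbers: the shift along the tool's x, y, z in units of 30 mm (1.0 is 30 mm), then the turn, a rotation vector about the tool's x, y, z in units of 6 degrees (1.0 is 6 degrees). In form: [[[tx, ty, tz, rx, ry, rz], ...]]. A call has 1 to 12 rows; each row shifts and turns the pose as measured when the row begins, along the tool's axes as they then stand; what a row does not reach is not made up. A row lasts 1/12 s, in which the tool goes at most 41.7 mm and 7.16 degrees, less where a joint would pass 70% of its speed; a pose out of reach is approached as far as the arm can. A call is refused whole if a number of a shift passes 1 or a number of a turn 1, either way. A call with a gripper value outside its range is refused whole. OPENING is the gripper command: -1 is fully open, 1 is shut, values between are in proportion, set as the call begins (- or left out, the last holds). The fingers move at their own pace and stop on an object; the grip force is fixed at half the most. Time passes only in rows, so rows that do not move let the fingers close. It gives the time, the measured TCP pose, the force and the opening at its end, in the units of the state.
- ctrl.read_state(): the state, without advancing time (a new reading comes with each control period).
- ctrl.get_image(name): name is "side" or "top"; returns a dict with "color" (384x512x3 uint8, red, green, blue), "depth" (384x512 float32, mm along the optical axis (not along the pixel's ray), 0 where there is no reading), "camera_matrix" (3x3 intrinsics, pixels), "k1" (the pictures are not rectified: a ray, as slopes to the right and down, at radius r is drawn at 1 + k1 r^2 times it, then the intrinsics apply), "R" (3x3) and "t" (3): a world point X has camera coordinates R X + t. Camera axes: x right, y down, z forward; pixel columns grow to the right and rows downward; lengths in mm; the calibration is good to about 2 mm. A picture is of the moment at which its call begins.
- ctrl.finish_job(): hands the job in, once; it reports no verdict.
Trained networks look in a picture, given as the dict that the camera call returned (one of the last four; its "shot" number tells which), for a name from the list of things; names that differ only in an ending like _2 or _b are one class to them, and where a whole thing is asked for, a point or a joint stands for the part that bears it (a point fixed in the world has none). Each returns a list of dicts, best first, with "conf" (0 to 1); they miss things now and then, are a little off and sometimes report something else, mostly with a low value. They report only what shows in the picture. A call takes as long as a camera call. They do not tell look-alikes from the thing itself.
- ctrl.search_frame(query, picture): "extent" ([centre column, centre row, width, height] in pixels, round what is visible of it).
The state is a dict: "clock": time; "qpos": joint angles; "qd": joint speeds; "tau": joint torques, N m; "eef_pos": TCP position; "tool_rot": TCP orientation; "force": force on the tool from outside, world axes, zero at the start; "torque": the same for the moment, N m; "width": finger opening in mm.
Only numpy, scipy, OpenCV 4.12 (cv2) and the standard library are available. Lean on these libraries where they do the work, as an engineer would, in place of code of your own. Each camera call takes 0.05 s, during which the arm holds its last target. There are 200 camera calls.

## Working session

There is one attempt and no reset: what is moved stays moved. The work goes in short steps, Python scripts to look and compute and a shell command to move; the robot and the scene stay as the last step left them, time stands still between calls to the robot, and variables do not carry over. Pictures are saved under pics/ and viewed, about 8 in all and at most 12, crops included, and the job is handed in when it is done.

```bash
mkdir -p pics; ls
python3 - <<'E'
from cell import ctrl
import cv2,numpy as np,json
s=ctrl.read_state();print({k:np.round(v,3).tolist() for k,v in s.items()})
for n in("top","side"):
    p=ctrl.get_image(n)
    cv2.imwrite(f'pics/{n}1.png',cv2.cvtColor(p["color"],cv2.COLOR_RGB2BGR))
    print(n,p["camera_matrix"],p["k1"],p["R"],p["t"])
    for q in("orange_head","flask","green_head","dish"):
        for d in ctrl.search_frame(q,p): print(q,np.round(d["extent"],1),round(d["conf"],2))
E
```

```text
pics
{'clock': 0.0, 'qpos': [-1.293, 0.629, 0.038, 1.518, -0.027, 0.996, -0.02], 'qd': [-0.0, -0.001, -0.0, -0.0, 0.001, 0.0, 0.0], 'tau': [-0.0, -56.339, 1.226, -19.344, 0.011, 0.01, 0.0], 'eef_pos': [218.832, 611.317, 198.778], 'tool_rot': [-3.14, 0.0, 2.798], 'force': [0.476, 0.627, -0.086], 'torque': [0.008, -0.008, 0.025], 'width': 85.817}
top [[435.68829079   0.         252.12918629]
 [  0.         435.68829079 196.90336265]
 [  0.           0.           1.        ]] -0.05882431785082016 [[ 0.01628118 -0.99979172 -0.01230645]
 [-0.99011195 -0.01440598 -0.13953777]
 [ 0.13933142  0.0144566  -0.99014027]] [-26.81558169 583.1068693  955.80826489]
orange_head [380.5 142.9  14.7  18.2] 0.77
orange_head [338.2 165.1  17.4  15.2] 0.49
flask [159.8 267.   49.3  51.2] 0.72
flask [328.6 174.4  41.9  53.9] 0.67
green_head [124.5 167.2  17.6  21.5] 0.72
dish [266.5 256.7  69.   70.2] 0.81
side [[488.94368106   0.         254.69227942]
 [  0.         488.94368106 196.95191369]
 [  0.           0.           1.        ]] -0.10885429409390004 [[ 0.96556229 -0.25972692  0.01521152]
 [-0.14958343 -0.60202882 -0.784338  ]
 [ 0.21287147  0.75505181 -0.62014717]] [-573.82829551  144.71337965 1005.32664677]
orange_head [306.1 222.6  19.1  31.2] 0.85
orange_head [366.6 306.2  16.6  30.1] 0.63
flask [167.2 166.7  39.5  59.3] 0.88
flask [304.1 265.6  59.1  66.1] 0.63
green_head [241.3 114.9  16.7  19.4] 0.51
dish [199.7 241.8  75.7  52.8] 0.89
```

Run:
```python
import cv2
a=cv2.imread('pics/top1.png');b=cv2.imread('pics/side1.png')
A=cv2.resize(a[90:340,60:430],(800,540),interpolation=cv2.INTER_CUBIC)
B=cv2.resize(b[60:360,100:500],(800,600),interpolation=cv2.INTER_CUBIC)
cv2.imwrite('pics/top1c.png',A);cv2.imwrite('pics/side1c.png',B)
```

```text
(no output)
```

View pics/top1c.png

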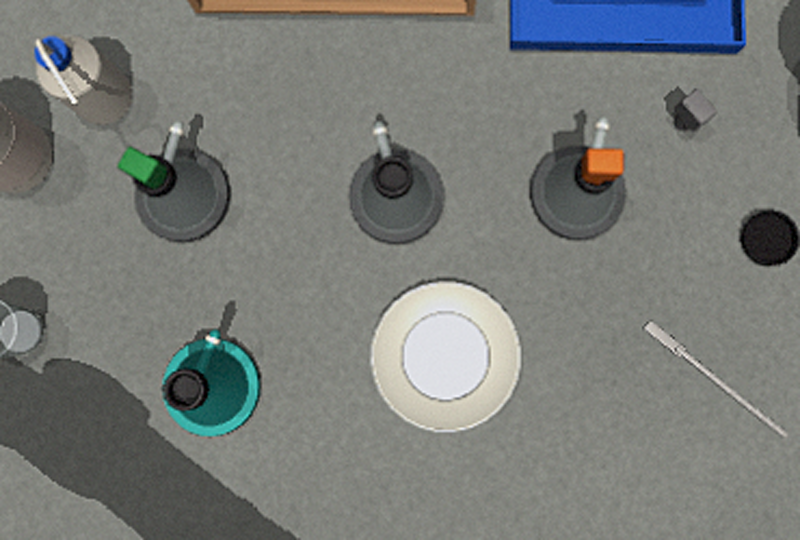

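View pics/side1c.png

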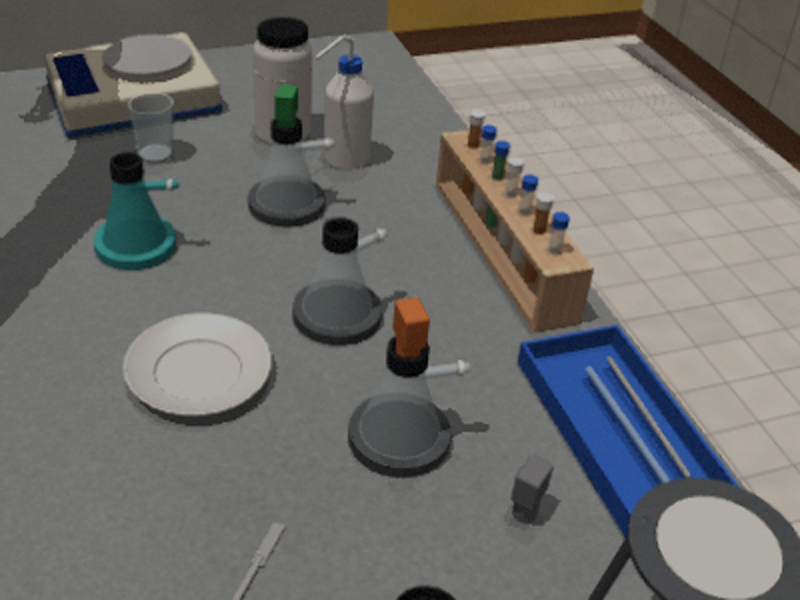

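Top crop: orange head at (603,165) of the crop on the right-hand flask, its side arm tip at (601,123). The middle flask is open, the green stopper is on the left at (143,165), and the dish is centred at (446,356). The side view agrees. Next I fit the stopper's pose to both views.

```bash
cat > h.py <<'E'
import numpy as np,cv2
from scipy.optimize import minimize
def proj(p,X):
    c=np.atleast_2d(X)@np.array(p["R"]).T+np.array(p["t"]);s=c[:,:2]/c[:,2:]
    s=s*(1+p["k1"]*(s**2).sum(1,keepdims=True));K=p["camera_matrix"]
    return s*[K[0][0],K[1][1]]+[K[0][2],K[1][2]]
def back(p,uv,z):
    f=lambda q:((proj(p,[q[0],q[1],z])[0]-uv)**2).sum()
    return minimize(f,[600,0],method='Nelder-Mead',options=dict(xatol=.01,fatol=1e-6)).x
def omask(p,box=None):
    h=cv2.cvtColor(p["color"],cv2.COLOR_RGB2HSV)
    m=cv2.inRange(h,(4,150,90),(16,255,255))
    n,l,st,_=cv2.connectedComponentsWithStats(m)
    return st,l
E
python3 - <<'E'
from cell import ctrl
from h import *
P={n:ctrl.get_image(n) for n in("top","side")}
M={}
for n,p in P.items():
    st,l=omask(p); c=[380-40,166] if n=="top" else [305,225]
    best=min(range(1,len(st)),key=lambda i:abs(st[i][0]+st[i][2]/2-c[0])+abs(st[i][1]+st[i][3]/2-c[1])-(1e-3*st[i][4]))
    M[n]=(l==best).astype(np.uint8); print(n,st[best])
def model(q,p,dz=0):
    x,y,a=q[:3];z0=156
    u=np.array([np.cos(a),np.sin(a),0]);v=np.array([-u[1],u[0],0]);o=np.array([x,y,z0])
    X=[o+i*12*u+j*17*v+k*np.array([0,0,18]) for i in(1,-1)for j in(1,-1)for k in(1,-1)]
    t=np.linspace(0,6.28,24);Y=[o+12*np.cos(b)*u+12*np.sin(b)*v+[0,0,k] for b in t for k in(-18,-28)]
    m=np.zeros((384*4,512*4),np.uint8)
    for Z in(X,Y): cv2.fillConvexPoly(m,cv2.convexHull(((proj(p,Z)+.5)*4).astype(np.int32)),255)
    return cv2.resize(m,(512,384),interpolation=cv2.INTER_AREA)/255.
def cost(q,names):
    return sum(np.abs(model(q,P[n])-M[n]).sum() for n in names)
x0=back(P["top"],np.array([338.5,166]),170);print('x0',x0)
for names in(["top"],["side"],["top","side"]):
    r=min((minimize(cost,[*x0,a],args=(names,),method='Nelder-Mead',options=dict(initial_simplex=[[*x0,a],[x0[0]+6,x0[1],a],[x0[0],x0[1]+6,a],[*x0,a+.15]])) for a in(-.3,-.1,.1,.3)),key=lambda r:r.fun)
    print(names,np.round(r.x,3),r.fun)
q=r.x
print('arm tip pred',[proj(P[n],[q[0]+64*np.cos(q[2]),q[1]+64*np.sin(q[2]),98])[0].round(1) for n in P])
# measured arm tips
for n,uv in(("top",(60+601*370/800,90+123*250/540)),("side",(100+464/2,60+367/2))):
    b=back(P[n],np.array(uv),98);print(n,uv,b,np.degrees(np.arctan2(b[1]-q[1],b[0]-q[0])))
# ring and dish
for n,uv,z in(("top",(60+578*370/800,90+193*250/540),8),("top",(60+446*370/800,90+356*250/540),10),("side",(199.7,241.8),10)):
    print(n,z,back(P[n],np.array(uv),z).round(1))
d=P["top"]["depth"]; print('head depth z check',d[165,338])
c=np.array(P["top"]["R"]);print(ctrl.read_state()["clock"])
for n in P:
    v=cv2.cvtColor(P[n]["color"],cv2.COLOR_RGB2BGR); e=(model(q,P[n])>.5).astype(np.uint8)
    print(n,(e&M[n]).sum()/(e|M[n]).sum())
E
```

```text
top [330 159  18  16 242]
side [297 209  18  29 243]
x0 [ 630.43844603 -192.11143216]
['top'] [ 6.33432e+02 -1.93528e+02  1.08000e-01] 57.023529411764706
['side'] [ 6.32812e+02 -1.94403e+02 -3.87000e-01] 185.1450980392157
['top', 'side'] [ 6.33156e+02 -1.94544e+02 -3.38000e-01] 264.7176470588235
arm tip pred [array([342.9, 144.9]), array([335.1, 246.2])]
top (337.9625, 146.94444444444446) [ 688.66733212 -204.93377551] -10.601147800994086
side (332.0, 243.5) [ 690.67025936 -207.32473493] -12.528647632069298
top 8 [ 632.8 -195.3]
top 10 [452.8 -52.3]
side 10 [457.4 -48.2]
head depth z check 866.795
0.6
top 0.75
side 0.5478468899521531
```

```bash
cat > fit.py <<'E'
from cell import ctrl
from h import *
def model(q,p):
    x,y,a,z0=q;o=np.array([x,y,z0])
    u=np.array([np.cos(a),np.sin(a),0]);v=np.array([-u[1],u[0],0])
    X=[o+i*12*u+j*17*v+k*np.array([0,0,18]) for i in(1,-1)for j in(1,-1)for k in(1,-1)]
    Y=[o+12*np.cos(b)*u+12*np.sin(b)*v+[0,0,k] for b in np.linspace(0,6.28,24) for k in(-18,-28)]
    m=np.zeros((1536,2048),np.uint8)
    for Z in(X,Y): cv2.fillConvexPoly(m,cv2.convexHull(((proj(p,Z)+.5)*4).astype(np.int32)),255)
    return cv2.resize(m,(512,384),interpolation=cv2.INTER_AREA)/255.
E
python3 - <<'E'
from fit import *
P={n:ctrl.get_image(n) for n in("top","side")};M={}
for n,p in P.items():
    c=[338,166] if n=="top" else [306,225]
    im=p["color"].astype(int); b=np.s_[c[1]-22:c[1]+22,c[0]-16:c[0]+16]
    m=np.zeros((384,512)); r,g,bl=im[b][...,0],im[b][...,1],im[b][...,2]
    m[b]=((r-bl)>35)&((r-bl)>.5*r); M[n]=m; print(n,m.sum(),np.argwhere(m).min(0),np.argwhere(m).max(0))
def cost(q,names): return sum(np.abs(model([*q[:3],156],P[n])-M[n]).sum() for n in names)
x0=[633,-194.5]
for names in(["top"],["side"],["top","side"]):
    for a in(-.4,-.2,0.,.2):
        r=minimize(cost,[*x0,a],args=(names,),method='Nelder-Mead',options=dict(initial_simplex=[[*x0,a],[x0[0]+5,x0[1],a],[x0[0],x0[1]+5,a],[*x0,a+.12]]))
        print(names,np.round(r.x,3),round(r.fun,1))
q=[*r.x,156]
out=[]
for n,c in(("top",(338,160)),("side",(306,235))):
    v=cv2.cvtColor(P[n]["color"],cv2.COLOR_RGB2BGR)[c[1]-35:c[1]+35,c[0]-45:c[0]+45]
    out.append(cv2.resize(v,(0,0),fx=4.4,fy=4.4,interpolation=cv2.INTER_NEAREST))
cv2.imwrite('pics/z2.png',np.hstack(out))
E
```

```text
top 277.0 [159 329] [175 347]
side 440.0 [209 297] [238 314]
['top'] [ 6.33001e+02 -1.93213e+02  4.20000e-02] 29.0
['top'] [ 6.32722e+02 -1.92921e+02  1.60000e-02] 29.8
['top'] [ 6.32866e+02 -1.93817e+02  2.00000e-02] 29.3
['top'] [ 6.32837e+02 -1.93072e+02  1.30000e-02] 29.7
['side'] [ 6.33558e+02 -1.98758e+02 -1.90000e-01] 32.8
['side'] [ 6.33545e+02 -1.98882e+02 -1.69000e-01] 32.3
['side'] [ 6.33716e+02 -1.98834e+02 -1.54000e-01] 32.3
['side'] [ 6.34209e+02 -1.97442e+02  6.60000e-02] 73.0
['top', 'side'] [ 6.34298e+02 -1.95731e+02 -1.54000e-01] 114.2
['top', 'side'] [ 6.34479e+02 -1.94977e+02 -1.44000e-01] 116.7
['top', 'side'] [ 6.33862e+02 -1.95259e+02 -6.90000e-02] 118.3
['top', 'side'] [ 6.34013e+02 -1.95471e+02 -1.02000e-01] 115.6
```

View pics/z2.png

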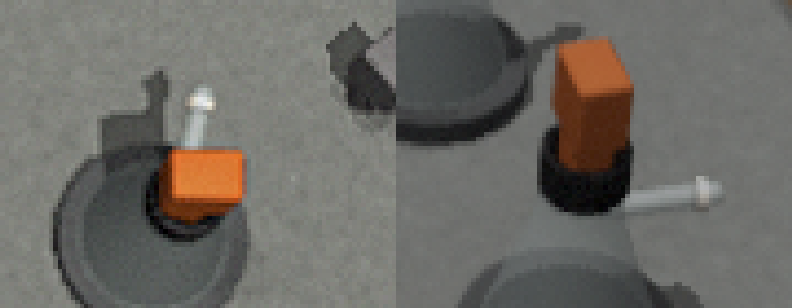

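Left panel: orange head at (206,175) of the crop, arm tip at (201,98). Right panel: head at (592,100), arm tip at (710,190). The yaw needs sharpening, using the straight edges of the head and the line of the arm.

Run:
```python
from fit import *
ims={n:[ctrl.get_image(n) for _ in range(4)] for n in("top","side")}
p=ims["top"][0]; C=np.mean([i["color"].astype(float) for i in ims["top"]],0)
sub=C[155:180,324:352]; up=cv2.resize(sub.astype(np.float32),None,fx=8,fy=8,interpolation=cv2.INTER_CUBIC)
r=up[...,0]; m=((r>170)&(r-up[...,2]>110)).astype(np.uint8)
cs,_=cv2.findContours(m,0,1);c=max(cs,key=cv2.contourArea)[:,0,:]
px=(c+.5)/8-.5+[324,155]
W=np.array([back(p,u,174) for u in px[::3]]).astype(np.float32)
print('top face rect world',cv2.minAreaRect(W), 'centre',W.mean(0))
# soft-colour fit for yaw profile, both views: alpha from colour
for n in ims:
    p=ims[n][0];C=np.mean([i["color"].astype(float) for i in ims[n]],0)
    c=[338,166] if n=="top" else [306,225]; b=np.s_[c[1]-22:c[1]+22,c[0]-16:c[0]+16]
    s=1-C[...,2]/np.maximum(C[...,0],1); A=np.zeros((384,512)); A[b]=np.clip(s[b]/.8,0,1)
    for a in np.radians([-20,-15,-10,-5,0,5]):
        f=lambda q:np.abs(model([q[0],q[1],a,156],p)-A)[b].sum()
        x0=[633,-195]
        r=min((minimize(f,x0,method='Nelder-Mead',options=dict(initial_simplex=[x0,[x0[0]+d,x0[1]],[x0[0],x0[1]+d]])) for d in(4,-4)),key=lambda r:r.fun)
        print(n,round(np.degrees(a)),r.x.round(1),round(r.fun,1))
# arm line in world from each view: brighten pts
for n,u in(("top",[(198/4.4+293,140/4.4+125),(201/4.4+293,98/4.4+125)]),("side",[((630-396)/4.4+261,202/4.4+200),((710-396)/4.4+261,190/4.4+200)])):
    w=[back(ims[n][0],np.array(k),98) for k in u];print(n,np.round(w,1),np.degrees(np.arctan2(*(w[1]-w[0])[::-1])))
```

```text
top face rect world ((633.150146484375, -104.87198638916016), (209.69818115234375, 22.814422607421875), 89.97877502441406) centre [ 633.41486 -164.83388]
top -20 [ 632.1 -192.6] 91.8
top -15 [ 633.1 -193.3] 83.9
top -10 [ 632.9 -193.4] 74.6
top -5 [ 633.1 -193.6] 65.7
top 0 [ 633.2 -193.6] 60.5
top 5 [ 632.7 -193.7] 60.4
side -20 [ 632.4 -200. ] 113.6
side -15 [ 633.4 -199.5] 96.7
side -10 [ 633.6 -198.2] 81.8
side -5 [ 633.6 -199.3] 84.3
side 0 [ 633.4 -198.8] 100.7
side 5 [ 632.9 -197.9] 117.0
top [[ 666.5 -204.7]
 [ 688.  -206.5]] -4.764062680626575
side [[ 655.  -205. ]
 [ 691.7 -206.7]] -2.596424302400041
```

```bash
sed -i "s/\[600,0\]/[600,-150]/" h.py
python3 - <<'E'
from fit import *
I=[ctrl.get_image("top") for _ in range(3)]
p=I[0]; C=np.mean([i["color"].astype(float) for i in I],0)
up=cv2.resize(C[155:180,324:352].astype(np.float32),None,fx=8,fy=8,interpolation=cv2.INTER_CUBIC)
for th in(150,170,190):
    r=up[...,0]; m=((r>th)&(r-up[...,2]>110)).astype(np.uint8)
    c=max(cv2.findContours(m,0,1)[0],key=cv2.contourArea)[:,0,:]
    W=np.array([back(p,u,174) for u in ((c+.5)/8-.5+[324,155])[::3]]).astype(np.float32)
    print(th,cv2.minAreaRect(W))
    e=W[(W[:,0]>np.percentile(W[:,0],95)-3)&(abs(W[:,1]-np.median(W[:,1]))<12)]
    print('far edge slope deg',np.degrees(np.arctan(np.polyfit(e[:,1],e[:,0],1)[0])))
for uv,z in(((60+578*370/800,90+193*250/540),8),((60+446*370/800,90+356*250/540),10)): print(back(p,np.array(uv),z))
# dish by white rim contours
g=C[...,2]; m=np.zeros((384,512),np.uint8); m[210:300,225:310]=(g[210:300,225:310]>140)
c=max(cv2.findContours(m,0,1)[0],key=cv2.contourArea); e=cv2.fitEllipse(c);print('dish ell',e,back(p,np.array(e[0]),18))
s=ctrl.get_image("side");Cs=s["color"][...,2]; m=np.zeros((384,512),np.uint8); m[205:285,150:245]=Cs[205:285,150:245]>125
c=max(cv2.findContours(m,0,1)[0],key=cv2.contourArea); e=cv2.fitEllipse(c);print('side',e,back(s,np.array(e[0]),15)); print(ctrl.read_state()["clock"])
E
```

```text
150 ((632.950927734375, -193.41627502441406), (23.448877334594727, 32.63405990600586), 0.03782065585255623)
far edge slope deg -0.3179151409083319
170 ((633.125, -193.65866088867188), (32.19606018066406, 22.738561630249023), 89.75115966796875)
far edge slope deg 0.09200105104077927
190 ((633.1011962890625, -193.73171997070312), (31.369184494018555, 22.018701553344727), 89.59587860107422)
far edge slope deg -0.03763296646909117
[ 632.76170749 -195.31093356]
[452.78122555 -52.34969991]
dish ell ((265.6397705078125, 254.9440460205078), (68.85935974121094, 69.04876708984375), 109.33067321777344) [452.39530317 -50.73688667]
side ((198.02687072753906, 241.20582580566406), (49.78366470336914, 73.48381042480469), 84.62574005126953) [453.57057639 -50.7380435 ]
1.3
```

Estimates: stopper axis at about (633,-196), yaw about -3°. Dish at about (453,-51). I'll rise and turn the tool first, so that tool y lies along the flask's +x (tool yaw 87°).

```bash
python3 -m crank '[[[0,0,-0.2,0,0,1],[0,0,-0.2,0,0,1],[0,0,-0.2,0,0,1],[0,0,-0.2,0,0,1],[0,0,-0.2,0,0,1],[0,0,-0.2,0,0,1],[0,0,-0.2,0,0,1],[0,0,-0.2,0,0,1],[0,0,-0.2,0,0,1],[0,0,-0.2,0,0,1],[0,0,-0.2,0,0,1],[0,0,-0.2,0,0,1]]]' -1
```

```text
clock: 2.3
eef_pos: [218.0, 610.8, 273.3]
tool_rot: [-3.138, 0.003, 1.482]
force: [0.1, -0.5, 0.4]
width: 85.4
```

```bash
python3 -m crank '[[[-1,0.63,0,0,0,0],[-1,0.63,0,0,0,0],[-1,0.63,0,0,0,0],[-1,0.63,0,0,0,0],[-1,0.63,0,0,0,0],[-1,0.63,0,0,0,0],[-1,0.63,0,0,0,0],[-1,0.63,0,0,0,0],[-1,0.63,0,0,0,0],[-1,0.63,0,0,0,0],[-1,0.63,0,0,0,0],[-1,0.63,0,0,0,0]]]'; python3 -m crank '[[[-1,0.63,0,0,0,0],[-1,0.63,0,0,0,0],[-1,0.63,0,0,0,0],[-1,0.63,0,0,0,0],[-1,0.63,0,0,0,0],[-1,0.63,0,0,0,0],[-1,0.63,0,0,0,0],[-1,0.63,0,0,0,0],[-1,0.63,0,0,0,0],[-1,0.63,0,0,0,0]]]'
```

```text
clock: 3.3
eef_pos: [413.6, 228.4, 272.2]
tool_rot: [-3.139, -0.009, 1.499]
force: [0.3, 0.9, -0.8]
width: 85.0
clock: 4.13
eef_pos: [587.4, -99.5, 270.9]
tool_rot: [3.14, -0.015, 1.503]
force: [0.5, 0.1, 0.0]
width: 85.5
```

```bash
python3 -m crank '[[[-1,0.5,0,0.1,0,-0.1],[-1,0.5,0,0,0,0],[-0.8,0.5,0,0,0,0],[-0.3,0.2,0,0,0,0],[0,0,0,0,0,0],[0,0,0,0,0,0]]]'
python3 - <<'E'
from cell import ctrl
import cv2,numpy as np
s=ctrl.read_state();print(s["eef_pos"],s["tool_rot"])
o=[]
for n,c in(("top",(338,170)),("side",(306,195))):
    p=ctrl.get_image(n);v=cv2.cvtColor(p["color"],cv2.COLOR_RGB2BGR)[c[1]-68:c[1]+68,c[0]-50:c[0]+50]
    o.append(cv2.resize(v,None,fx=4,fy=4,interpolation=cv2.INTER_CUBIC))
cv2.imwrite('pics/a4.png',np.hstack(o))
E
```

```text
clock: 4.63
eef_pos: [634.9, -211.3, 267.8]
tool_rot: [-3.133, -0.009, 1.503]
force: [-0.2, 0.2, -0.3]
width: 85.3
[ 634.93310183 -211.27073612  267.77899931] [-3.13346942 -0.00913292  1.50343326]
```

View pics/a4.png

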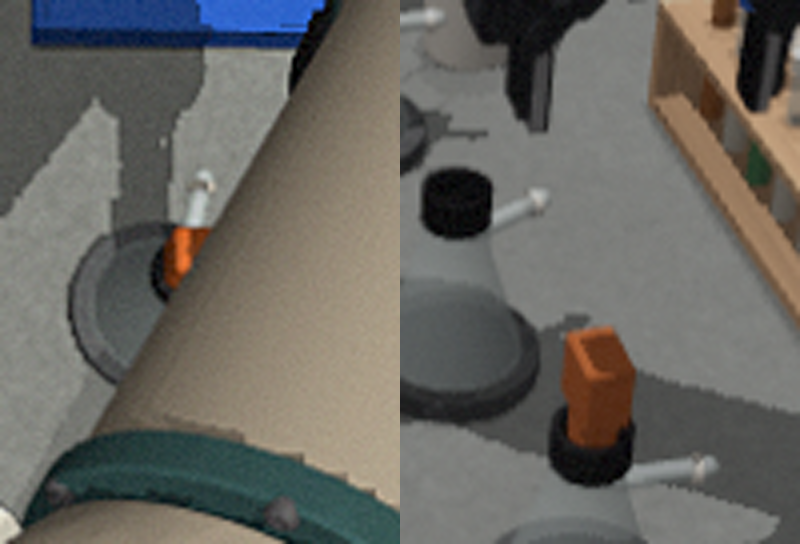

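Side view: open fingers at the crop's (540,130) and (770,108), above and to either side of the head. The stopper is at (598,385) and untouched. I'll correct y and come down.

```bash
python3 -m crank '[[[0.5,-0.08,0.2,0.1,0,0],[0,0,0.8,0,0,0],[0,0,0.8,0,0,0],[0,0,0.8,0,0,0],[0,0,0.6,0,0,0],[0,0,0.3,0,0,0],[0,0,0,0,0,0],[0,0,0,0,0,0]]]' 0.0
python3 - <<'E'
from cell import ctrl
import cv2,numpy as np
s=ctrl.read_state();print(s["eef_pos"],s["tool_rot"],s["width"])
p=ctrl.get_image("side");v=cv2.cvtColor(p["color"],cv2.COLOR_RGB2BGR)[165:275,236:376]
cv2.imwrite('pics/a5.png',cv2.resize(v,None,fx=5,fy=5,interpolation=cv2.INTER_CUBIC))
E
```

```text
clock: 5.4
eef_pos: [633.0, -176.3, 164.4]
tool_rot: [-3.129, -0.018, 1.522]
force: [-0.1, 0.3, 0.2]
width: 42.6
[ 633.03775455 -176.31379287  164.44056463] [-3.12886719 -0.0182178   1.52248585] 42.556250817956006
```

View pics/a5.png

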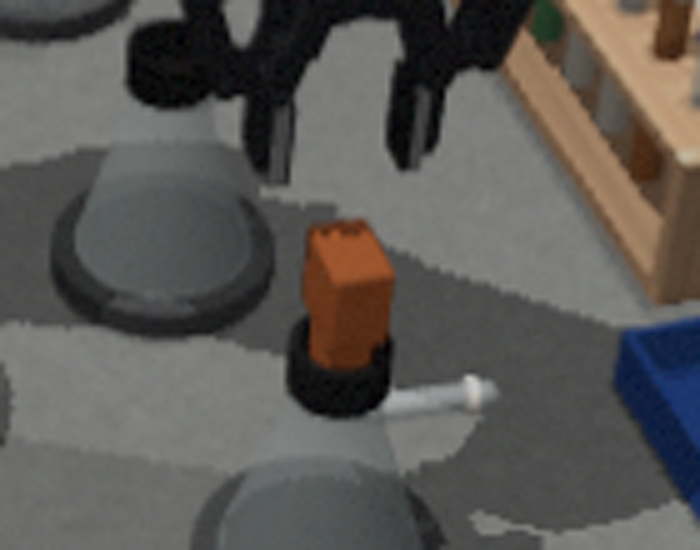

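The fingers (tips at about (270,180) and (418,165)) are still behind the head in y. The arm was still moving when the last call began. I'll lift a little, shift -20 mm in y and let it settle.

```bash
python3 -m crank '[[[0,0,-0.6,0.1,0,0.0],[-0.4,0,0,0,0,0],[-0.2,0,0,0,0,0],[0,0,0,0.1,0,0],[0,0,0,0,0,0],[0,0,0,0,0,0]]]'
python3 - <<'E'
from cell import ctrl
from h import *
s=ctrl.read_state();print(s["eef_pos"],s["tool_rot"],s["width"],s["qd"].round(3) if hasattr(s["qd"],'round') else s["qd"])
from scipy.spatial.transform import Rotation as R
p=ctrl.get_image("side");v=cv2.cvtColor(p["color"],cv2.COLOR_RGB2BGR)
rot=R.from_euler('xyz',s["tool_rot"]).as_matrix();w=s["width"]/2
for l in([[ -11,w,0],[11,w,0],[11,w,-30],[-11,w,-30]],[[-11,-w,0],[11,-w,0],[11,-w,-30],[-11,-w,-30]]):
    X=np.array(s["eef_pos"])+np.array(l)@rot.T
    print(proj(p,X).round(1).tolist())
v=v[165:275,236:376];v=cv2.resize(v,None,fx=5,fy=5,interpolation=cv2.INTER_CUBIC)
for l,c in(([[ -11,w,0],[11,w,0],[11,w,-30],[-11,w,-30]],(0,255,0)),([[-11,-w,0],[11,-w,0],[11,-w,-30],[-11,-w,-30]],(255,255,0))):
    X=np.array(s["eef_pos"])+np.array(l)@rot.T
    cv2.polylines(v,[((proj(p,X)+.5-[236,165])*5).astype(np.int32)],True,c,1)
cv2.imwrite('pics/a6.png',v)
E
```

```text
clock: 5.95
eef_pos: [634.8, -196.9, 188.0]
tool_rot: [-3.115, -0.016, 1.523]
force: [0.1, 0.2, 0.3]
width: 42.3
[ 634.77586787 -196.85760783  188.00874721] [-3.11514631 -0.01634102  1.5231285 ] 42.27601620664344 [ 0.005  0.004 -0.003 -0.009 -0.003  0.006 -0.002]
[[319.7, 211.3], [315.9, 203.5], [318.0, 190.5], [321.9, 198.2]]
[[297.0, 213.8], [293.6, 205.9], [295.2, 192.9], [298.8, 200.7]]
```

View pics/a6.png

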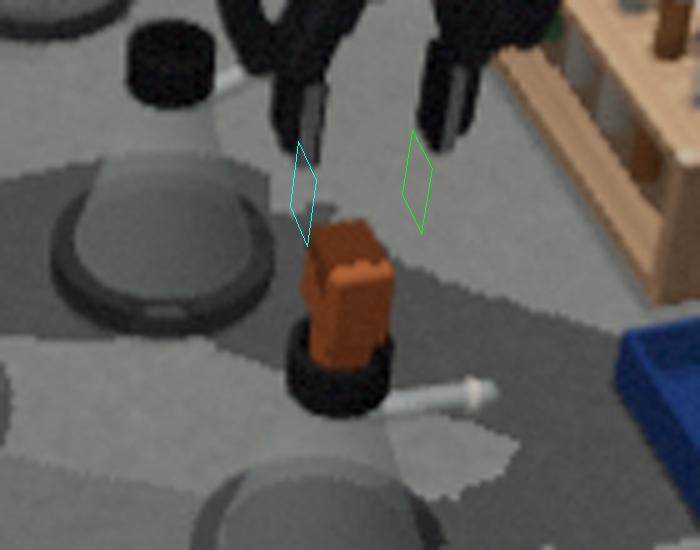

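The seen fingertips, (310,165) and (440,152), lie about 80 crop px above where the reported TCP pose puts them. I'll check this against the depth picture before going lower.

Run:
```python
from cell import ctrl
from h import *
p=ctrl.get_image("side");d=p["depth"];K=p["camera_matrix"]
s=ctrl.read_state();print(s["eef_pos"].round(1),s["tool_rot"].round(3),s["qpos"].round(3))
def w(c,r):
    z=d[r,c];q=np.array([(c-K[0][2])/K[0][0],(r-K[1][2])/K[1][1]]);u=q.copy()
    for _ in range(5):u=q/(1+p["k1"]*(u@u))
    return (np.array(p["R"]).T@(np.array([u[0]*z,u[1]*z,z])-np.array(p["t"]))).round(1)
for n,c,r in(("head top",305,211),("head front",306,228),("finger L tip",297,196),("finger L",298,190),("L back",294,192),("finger R tip",324,194),("finger R",326,189),("mid neck open",270,174),("table",360,270)):
    print(n,d[r,c],w(c,r),[w(c+i,r) .tolist() for i in(-1,1)])
```

```text
[ 634.7 -196.3  187.7] [-3.115 -0.017  1.524] [ 0.003  0.724  0.478  1.459 -0.361  1.079  0.514]
head top 890.6771 [ 636.1 -187.7  174.6] [[634.9, -185.8, 173.3], [637.9, -188.2, 174.6]]
head front 882.737 [ 630.8 -212.4  155.6] [[629.6, -210.8, 154.5], [632.5, -213.0, 155.8]]
finger L tip 837.71216 [ 610.3 -206.3  228.6] [[607.8, -208.0, 230.3], [611.1, -208.9, 230.3]]
finger L 829.7624 [ 611.1 -206.5  241.5] [[609.1, -207.0, 242.3], [612.7, -207.0, 241.6]]
L back 832.30316 [ 604.8 -204.9  237.2] [[603.7, -203.0, 236.0], [607.0, -203.9, 236.1]]
finger R tip 845.3765 [ 658.4 -210.8  227.3] [[656.5, -210.8, 227.6], [661.5, -208.3, 224.8]]
finger R 840.9428 [ 661.5 -209.7  236.8] [[658.7, -211.5, 238.6], [664.0, -208.4, 235.4]]
mid neck open 1080.6699 [632.   16.7 115.8] [[631.3, 21.6, 112.6], [635.4, 20.1, 112.9]]
table 1011.9206 [ 766.4 -205.7    2. ] [[765.5, -203.3, -0.2], [769.1, -205.2, 0.7]]
```

Depth puts the fingertips at z≈226, x mid ≈635 and y ≈ -197. So the reported TCP z (188) is some 30 mm lower than the real fingers, while x and y agree. I'll descend by vision, in stages, and correct the tilt.

```bash
cat > look.py <<'E'
from cell import ctrl
from h import *
p=ctrl.get_image("side");d=p["depth"];K=p["camera_matrix"]
s=ctrl.read_state();print({k:np.round(s[k],3).tolist() for k in("clock","eef_pos","tool_rot","force","torque","width")})
r,c=np.mgrid[:384,:512];q=np.dstack([(c-K[0][2])/K[0][0],(r-K[1][2])/K[1][1]]);u=q.copy()
for _ in range(6):u=q/(1+p["k1"]*(u**2).sum(-1,keepdims=True))
W=(np.dstack([u*d[...,None],d])-np.array(p["t"]))@np.array(p["R"])
C=p["color"].astype(int);e=s["eef_pos"]
grey=(C.max(-1)-C.min(-1)<30)&(C.max(-1)<170)
org=(C[...,0]-C[...,2]>.5*C[...,0])&(C[...,0]>50)
near=(abs(W[...,1]-e[1])<30)&(abs(W[...,0]-e[0])<75)&(d>0)&(W[...,2]>133)
for n,m in(("L",grey&near&(W[...,0]<e[0])),("R",grey&near&(W[...,0]>e[0]))):
    X=W[m]
    if len(X)<5: print(n,"none");continue
    zl=np.percentile(X[:,2],2);T=X[X[:,2]<zl+18]
    print(n,"tip z",zl.round(1),"x",np.percentile(T[:,0],[3,97]).round(1),"y",np.percentile(T[:,1],[3,97]).round(1))
X=W[org&near]
if len(X)>5: print("orange n",len(X),"lo",np.percentile(X,2,0).round(1),"hi",np.percentile(X,98,0).round(1),"mean",X.mean(0).round(1))
def save(name,box=(236,165,376,275),f=5):
    a,b,c2,d2=box;v=cv2.cvtColor(p["color"],cv2.COLOR_RGB2BGR)[b:d2,a:c2];cv2.imwrite('pics/'+name,cv2.resize(v,None,fx=f,fy=f,interpolation=cv2.INTER_CUBIC))
import sys
if len(sys.argv)>1: save(sys.argv[1])
E
python3 look.py; python3 -m crank '[[[0,0,0.5,-0.25,-0.15,0],[0,0,0.5,0,0,0],[0,0,0.3,0,0,0],[0,0,0,0,0,0],[0,0,0,0,0,0]]]'; python3 look.py
```

```text
{'clock': 6.1, 'eef_pos': [634.65, -196.001, 187.59], 'tool_rot': [-3.114, -0.017, 1.524], 'force': [-0.561, -0.158, 0.644], 'torque': [-0.016, -0.008, -0.067], 'width': 42.859}
L tip z 240.4 x [600.8 617.7] y [-208.6 -185.4]
R tip z 228.6 x [645.3 669.9] y [-210.4 -186.7]
orange n 408 lo [ 621.6 -216.2  135.4] hi [ 671.  -183.7  513.1] mean [ 631.9 -204.1  178. ]
clock: 6.52
eef_pos: [634.6, -194.3, 146.9]
tool_rot: [3.141, -0.002, 1.526]
force: [-0.2, -0.5, -0.5]
width: 42.8
{'clock': 6.567, 'eef_pos': [634.556, -194.214, 146.859], 'tool_rot': [-3.142, -0.002, 1.526], 'force': [-0.329, 0.134, -0.609], 'torque': [0.012, 0.003, -0.015], 'width': 42.6}
L tip z 205.6 x [599.3 622.1] y [-205.6 -183.1]
R tip z 190.2 x [645.2 668.3] y [-207.3 -184. ]
orange n 396 lo [ 622.2 -213.4  135.2] hi [ 645.7 -183.8  176.5] mean [ 632.1 -203.1  168.2]
```

```bash
python3 -m crank '[[[-0.05,0,0.4,0,0,0],[0,0,0.4,0,0,0],[0,0,0.3,0,0,0],[0,0,0.1,0,0,0],[0,0,0,0,0,0],[0,0,0,0,0,0]]]'; python3 look.py a7.png
```

```text
clock: 7.07
eef_pos: [635.5, -196.5, 107.9]
tool_rot: [3.14, -0.001, 1.526]
force: [-0.3, 0.5, 0.4]
width: 42.5
{'clock': 7.117, 'eef_pos': [635.486, -196.495, 108.048], 'tool_rot': [3.14, -0.001, 1.526], 'force': [0.622, 0.15, -0.036], 'torque': [0.029, -0.013, -0.015], 'width': 42.753}
L tip z 174.1 x [587.9 613.1] y [-208.6 -191.7]
R tip z 155.2 x [656.3 669.5] y [-210.2 -187.7]
orange n 390 lo [ 622.  -213.8  135.3] hi [ 645.3 -184.   176.5] mean [ 632.3 -203.7  167.4]
```

View pics/a7.png

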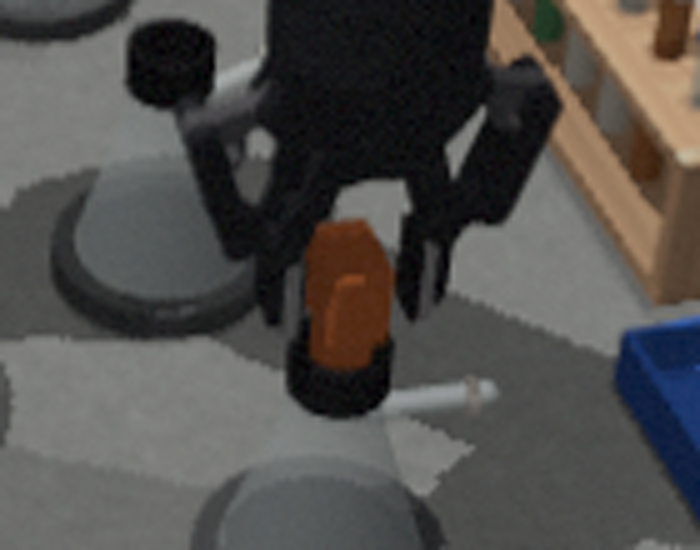

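Tips now at (285,325) and (425,315), straddling the head, with z ≈ 148 on the head's side faces. Closing.

```bash
python3 -m crank '[[[0,-0.03,0,0,0,0],[0,0,0,0,0,0],[0,0,0,0,0,0],[0,0,0,0,0,0],[0,0,0,0,0,0],[0,0,0,0,0,0]]]' 1; python3 look.py
```

```text
clock: 7.62
eef_pos: [634.7, -196.6, 108.8]
tool_rot: [3.139, -0.001, 1.527]
force: [0.6, -0.1, -2.0]
width: 23.5
{'clock': 7.667, 'eef_pos': [634.658, -196.647, 108.811], 'tool_rot': [3.139, -0.001, 1.527], 'force': [-1.39, -0.542, -1.942], 'torque': [-0.11, -0.006, 0.073], 'width': 23.903}
L tip z 172.8 x [600.4 622. ] y [-208.9 -191.6]
R tip z 165.4 x [644.6 659.4] y [-210. -183.]
orange n 299 lo [ 622.7 -213.5  136.4] hi [ 646.8 -185.   177.1] mean [ 634.8 -206.4  168.6]
```

Gripped (23.7 mm) with hardly any force. Because of the z discrepancy I'm unsure which point the turns go about, so the rocking starts with 2-3° and a check of the forces and positions.

```bash
python3 -m crank '[[[0,0,0,0.25,0,0],[0,0,0,0.25,0,0],[0,0,0,0,0,0],[0,0,0,0,0,0]]]'; python3 look.py
```

```text
clock: 8.0
eef_pos: [634.9, -196.6, 109.4]
tool_rot: [-3.091, -0.001, 1.526]
force: [-0.7, -0.0, -0.7]
width: 23.0
{'clock': 8.05, 'eef_pos': [634.853, -196.585, 109.423], 'tool_rot': [-3.091, -0.001, 1.526], 'force': [-0.048, -0.499, 0.734], 'torque': [0.042, 0.085, -0.0], 'width': 23.419}
L tip z 175.1 x [603.3 625.5] y [-209.3 -192.1]
R tip z 163.3 x [648.1 662. ] y [-209.9 -184. ]
orange n 292 lo [ 625.3 -213.7  135.2] hi [ 647.9 -185.9  177.1] mean [ 636.6 -207.   164.6]
```

The fingers at z≈165 moved +2.9 mm for 3°, so turns go about the reported TCP (z≈109), about 10 mm below the rocking point. Forces are tiny. On to 10°.

```bash
python3 -m crank '[[[0,-0.01,0,0.3,0,0],[0,-0.01,0,0.3,0,0],[0,-0.01,0,0.3,0,0],[0,-0.01,0,0.3,0,0],[0,0,0,0,0,0],[0,0,0,0,0,0]]]'; python3 look.py a8.png
```

```text
clock: 8.55
eef_pos: [633.8, -196.4, 110.8]
tool_rot: [-2.967, -0.002, 1.524]
force: [-1.3, 0.2, 0.6]
width: 23.1
{'clock': 8.6, 'eef_pos': [633.691, -196.349, 110.791], 'tool_rot': [-2.968, -0.002, 1.524], 'force': [-0.436, -0.299, 0.241], 'torque': [0.066, 0.046, 0.055], 'width': 22.953}
L tip z 162.3 x [617.  631.1] y [-208.7 -190.2]
R tip z 178.2 x [656.2 694.3] y [-212.1 -189.1]
orange n 321 lo [ 622.2 -214.1  133.8] hi [ 654.5 -176.9  491.8] mean [ 640.6 -206.5  186.9]
```

View pics/a8.png

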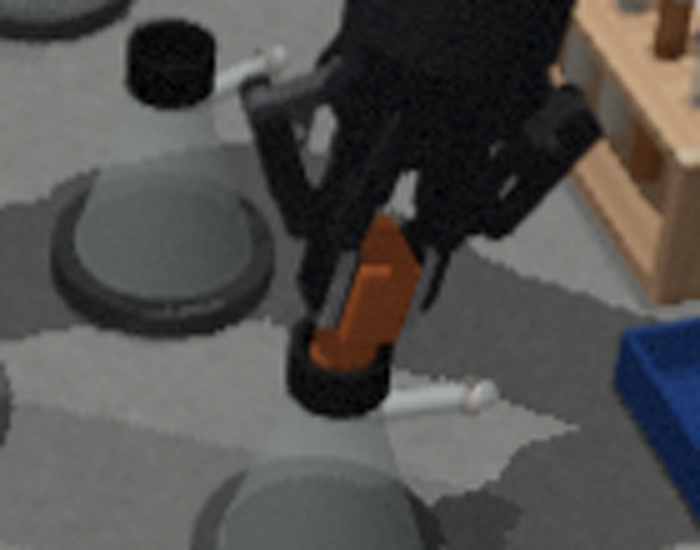

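The head leans about 10° towards the side arm (measured roll 9.95°, front edges of the head at (340,340)–(362,270)) and stays in the neck. Now 20° back the other way.

```bash
python3 -m crank '[[[0,0.01,0,-0.3,0,0],[0,0.01,0,-0.3,0,0],[0,0.01,0,-0.3,0,0],[0,0.01,0,-0.3,0,0],[0,0.01,0,-0.3,0,0],[0,0.01,0,-0.3,0,0],[0,0,0,0,0,0]]]'; python3 -m crank '[[[0,0.01,0,-0.3,0,0],[0,0.01,0,-0.3,0,0],[0,0.01,0,-0.3,0,0],[0,0.01,0,-0.3,0,0],[0,0.01,0,-0.35,0,0],[0,0,0,0,0,0],[0,0,0,0,0,0]]]';python3 look.py a9.png
```

```text
clock: 9.18
eef_pos: [633.8, -196.1, 110.3]
tool_rot: [3.111, -0.002, 1.52]
force: [0.6, -0.5, 1.0]
width: 23.1
clock: 9.77
eef_pos: [635.2, -196.6, 111.7]
tool_rot: [2.941, -0.001, 1.517]
force: [3.1, 0.3, -4.8]
width: 23.4
{'clock': 9.817, 'eef_pos': [635.302, -196.594, 111.671], 'tool_rot': [2.941, -0.001, 1.517], 'force': [2.596, 0.261, -2.946], 'torque': [-0.192, -0.109, -0.272], 'width': 23.169}
L tip z 170.4 x [578.3 634. ] y [-208.5 -189.6]
R tip z 156.8 x [637. 650.] y [-209.6 -202.7]
orange n 338 lo [ 611.6 -212.7  134.5] hi [ 637.3 -182.9  470. ] mean [ 623.6 -204.4  176.3]
```

View pics/a9.png

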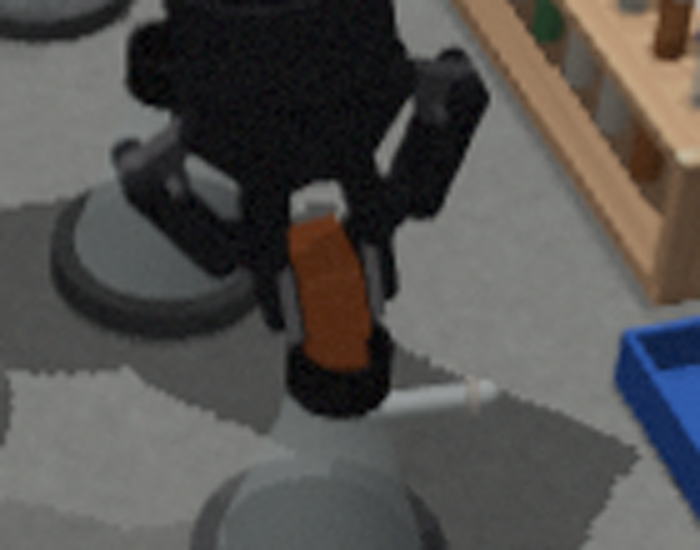

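The stopper now leans about 11° away from the arm (head at (330,290), tool roll -11.5°), still seated. I'll bring it upright and pull straight up.

```bash
python3 -m crank '[[[0,-0.01,0,0.32,0,0],[0,-0.01,0,0.32,0,0],[0,-0.01,0,0.32,0,0],[0,-0.01,0,0.32,0,0],[0,-0.01,0,0.32,0,0],[0,-0.01,0,0.32,0,0],[0,0,0,0,0,0],[0,0,0,0,0,0]]]'; python3 -m crank '[[[0,0,-0.1,0,0,0],[0,0,-0.1,0,0,0],[0,0,-0.15,0,0,0],[0,0,-0.15,0,0,0],[0,0,-0.2,0,0,0],[0,0,-0.2,0,0,0],[0,0,-0.2,0,0,0]]]';python3 look.py
```

```text
clock: 10.48
eef_pos: [634.5, -197.3, 112.0]
tool_rot: [-3.123, 0.004, 1.521]
force: [-0.6, -0.7, 1.7]
width: 23.3
clock: 11.07
eef_pos: [631.9, -196.1, 143.9]
tool_rot: [-3.119, 0.003, 1.519]
force: [-0.3, 0.1, -0.7]
width: 23.6
{'clock': 11.117, 'eef_pos': [632.885, -196.598, 145.544], 'tool_rot': [-3.122, 0.004, 1.519], 'force': [-0.082, -0.078, 0.569], 'torque': [-0.007, -0.08, 0.002], 'width': 23.324}
L tip z 204.1 x [606.9 620.8] y [-208.3 -190.5]
R tip z 195.2 x [638.  657.6] y [-209.4 -179.9]
orange n 419 lo [ 620.8 -212.8  147.8] hi [ 662.3 -186.6  299.5] mean [ 632.5 -205.3  193.7]
```

It is out of the neck and held (23.3 mm). Up further, then across to the dish.

```bash
python3 -m crank '[[[0,0,-0.6,-0.18,0,0],[0,0,-0.6,0,0,0],[0,0,-0.5,0,0,0],[0.3,-0.4,0,0,0,0],[0.5,-0.7,0,0,0,0],[0.5,-0.7,0,0,0,0],[0.5,-0.7,0,0,0,0],[0.5,-0.7,0,0,0,0],[0.5,-0.7,0,0,0,0],[0.5,-0.7,0,0,0,0],[0.4,-0.5,0,0,0,0],[0.2,-0.3,0,0,0,0]]]'; python3 -m crank '[[[0,0,0,0,0,0],[0,0,0,0,0,0],[0,0,0,0,0,0]]]'
python3 - <<'E'
import sys; sys.argv=['x']
from look import *
save('b10.png',(120,120,340,285),3.6)
m=org&(W[...,1]>-130)&(W[...,2]>60)&(abs(W[...,0]-e[0])<60)
X=W[m];print(len(X),np.percentile(X,[2,50,98],0).round(1))
w=(C.min(-1)>125)&(W[...,2]<40)&(abs(W[...,0]-453)<110)&(abs(W[...,1]+51)<110);X=W[w];print('white',len(X),np.percentile(X,[1,99],0).round(1))
E
```

```text
clock: 12.12
eef_pos: [470.8, -70.0, 205.4]
tool_rot: [3.132, 0.003, 1.514]
force: [0.4, 0.5, -0.5]
width: 23.2
clock: 12.37
eef_pos: [469.3, -68.3, 207.2]
tool_rot: [3.131, 0.001, 1.516]
force: [0.3, -0.9, -0.6]
width: 23.6
{'clock': 12.417, 'eef_pos': [469.674, -68.583, 207.218], 'tool_rot': [3.13, 0.001, 1.516], 'force': [0.807, -0.545, -1.05], 'torque': [0.006, -0.035, 0.052], 'width': 23.093}
L tip z 255.1 x [442.7 456.9] y [-80.7 -67.3]
R tip z 254.8 x [480.5 492.7] y [-82.5 -74.3]
orange n 433 lo [456.7 -86.5 212.3] hi [479.1 -56.  273. ] mean [467.9 -78.1 251. ]
433 [[456.7 -86.5 212.3]
 [467.8 -81.1 255.6]
 [479.1 -56.  273. ]]
white 2890 [[ 3.771e+02 -1.270e+02 -5.000e-01]
 [ 5.266e+02  2.230e+01  2.180e+01]]
```

View pics/b10.png

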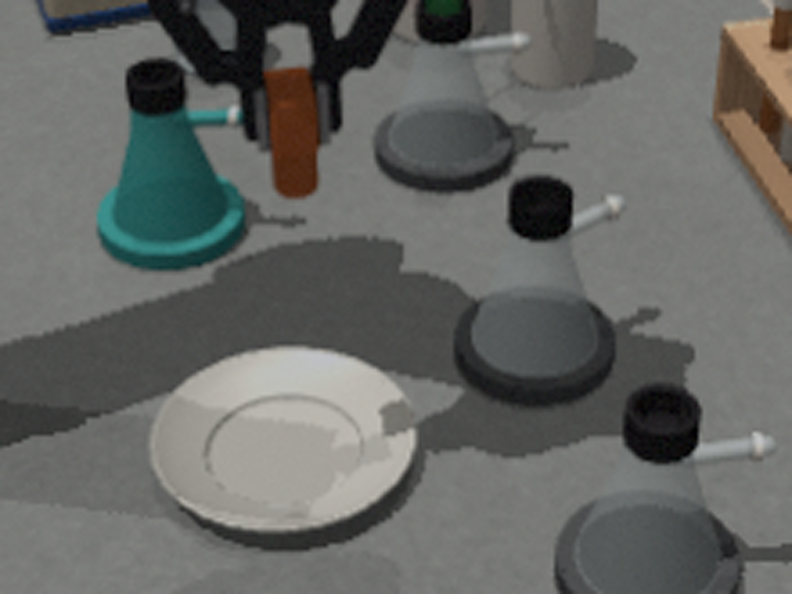

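The stopper hangs upright at (295,130) in the crop, its bottom at z≈210. The dish is empty at (285,435), centre about (452,-52). I'll move over it and descend to about 30 mm.

```bash
python3 -m crank '[[[0.3,-0.3,0,0.1,0,0],[0.25,-0.3,0.3,0,0,0],[0,0,0.7,0,0,0],[0,0,0.8,0,0,0],[0,0,0.8,0,0,0],[0,0,0.8,0,0,0],[0,0,0.8,0,0,0],[0,0,0.7,0,0,0],[0,0,0.5,0,0,0],[0,0,0.3,0,0,0],[0,0,0,0,0,0],[0,0,0,0,0,0]]]'
python3 - <<'E'
import sys; sys.argv=['x']
from look import *
m=org&(abs(W[...,1]+60)<60)&(W[...,2]>8)&(abs(W[...,0]-e[0])<60)
X=W[m];print(len(X),np.percentile(X,[2,50,98],0).round(1))
E
```

```text
clock: 13.42
eef_pos: [458.6, -51.3, 28.5]
tool_rot: [3.138, 0.002, 1.509]
force: [0.6, 0.1, -0.9]
width: 23.5
{'clock': 13.467, 'eef_pos': [458.701, -51.271, 28.699], 'tool_rot': [3.138, 0.002, 1.509], 'force': [-0.106, -0.697, -1.296], 'torque': [-0.001, 0.045, -0.003], 'width': 23.005}
L tip z 143.5 x [396.4 456. ] y [-69.2 -43.6]
R tip z 139.4 x [459.6 518.5] y [-71.  -53.5]
322 [[446.7 -68.7  33.2]
 [457.9 -62.6  80.2]
 [469.4 -38.9  96.2]]
```

```bash
python3 -m crank '[[[0,-0.17,0.2,0,0,0],[0,0,0.25,0,0,0],[0,0,0.15,0,0,0],[0,0,0.05,0,0,0],[0,0,0,0,0,0],[0,0,0,0,0,0]]]'; python3 -m crank '[[[0,0,0.07,0,0,0],[0,0,0.07,0,0,0],[0,0,0,0,0,0]]]'
```

```text
clock: 13.97
eef_pos: [457.9, -51.1, 11.0]
tool_rot: [3.13, 0.002, 1.509]
force: [0.9, 0.1, -0.3]
width: 22.8
clock: 14.22
eef_pos: [458.9, -51.2, 7.1]
tool_rot: [3.128, 0.002, 1.51]
force: [-0.4, -0.5, -1.8]
width: 23.3
```

```bash
python3 -m crank '[[[0,0,0.06,0.1,0,0],[0,0,0.05,0,0,0],[0,0,0,0,0,0]]]'; python3 -m crank '[[[0,0,0.06,0,0,0],[0,0,0,0,0,0]]]'; python3 look.py
```

```text
clock: 14.47
eef_pos: [459.2, -51.2, 3.6]
tool_rot: [3.14, 0.002, 1.51]
force: [-0.7, -0.0, -0.4]
width: 23.3
clock: 14.63
eef_pos: [459.5, -51.3, 4.1]
tool_rot: [3.138, 0.001, 1.509]
force: [0.4, -0.4, -1.0]
width: 23.1
{'clock': 14.683, 'eef_pos': [459.74, -51.377, 4.035], 'tool_rot': [3.138, 0.001, 1.509], 'force': [0.692, -0.379, 0.138], 'torque': [-0.017, -0.079, 0.021], 'width': 22.988}
L tip z 138.6 x [398.9 456.6] y [-70.4 -43. ]
R tip z 136.1 x [462.8 519.8] y [-72.4 -47.7]
```

```bash
python3 -m crank '[[[0,-0.1,0.1,0,0,0],[0,0,0,0,0,0],[0,0,0,0,0,0]]]'; python3 -m crank '[[[0,0,0.1,0,0,0],[0,0,0,0,0,0],[0,0,0,0,0,0]]]'
python3 - <<'E'
import sys; sys.argv=['x']
from look import *
m=org&(abs(W[...,1]+60)<60)&(W[...,2]>3)&(abs(W[...,0]-e[0])<60)
X=W[m];print(len(X),np.percentile(X,[2,50,98],0).round(1))
save('b11.png',(150,180,270,280),6)
E
```

```text
clock: 14.93
eef_pos: [461.5, -51.5, 4.8]
tool_rot: [3.127, 0.0, 1.508]
force: [-0.2, -0.1, -0.6]
width: 23.7
clock: 15.18
eef_pos: [462.1, -51.8, 3.7]
tool_rot: [3.124, -0.001, 1.508]
force: [0.1, -0.5, -1.0]
width: 23.1
{'clock': 15.233, 'eef_pos': [461.975, -51.799, 3.487], 'tool_rot': [3.125, -0.001, 1.508], 'force': [0.785, -0.473, 1.428], 'torque': [-0.047, -0.097, -0.031], 'width': 23.003}
L tip z 138.5 x [401.6 458.5] y [-71.1 -42.6]
R tip z 135.9 x [464.6 521.2] y [-73.1 -48.3]
316 [[449.7 -69.1   9.1]
 [460.6 -63.   55.1]
 [472.6 -40.3  71.7]]
```

View pics/b11.png

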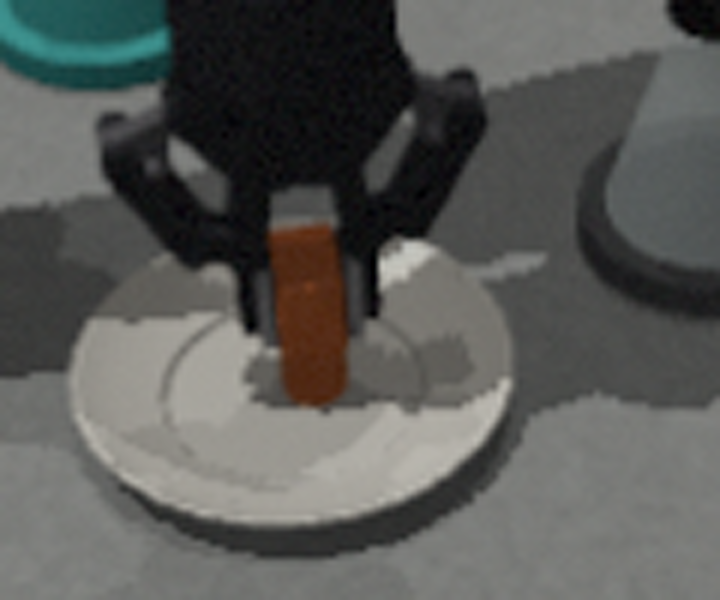

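The stopper is over the dish floor (bottom at (310,400)) with about 3 mm to go. x creeps outward and z stalls, so I'll check the joints for a range limit.

Run:
```python
from cell import ctrl
s=ctrl.read_state();print(s["qpos"].round(3),s["eef_pos"],s["force"])
```

```text
[-0.1    0.736  0.225  2.191 -0.63   0.258  0.616] [461.97540702 -51.79918833   3.48728593] [ 0.78505371 -0.47286646  1.42784974]
```

Joint 6 is at its lower limit (0.23), which explains the stall. Moving outward about 8 mm frees it and the stopper stays well within the 90 mm floor.

```bash
python3 -m crank '[[[0,0.15,0,0.1,0,0],[0,0.15,0,0.1,0,0],[0,0,0.05,0,0,0],[0,0,0,0,0,0]]]';python3 -m crank '[[[0,0,0.08,0,0,0],[0,0,0,0,0,0]]]'
python3 - <<'E'
import sys; sys.argv=['x']
from look import *
m=org&(abs(W[...,1]+60)<60)&(W[...,2]>3)&(abs(W[...,0]-e[0])<60)
X=W[m];print(len(X),np.percentile(X,[2,50,98],0).round(1),s["qpos"].round(3))
E
```

```text
clock: 15.57
eef_pos: [461.6, -51.8, 3.7]
tool_rot: [-3.122, -0.006, 1.505]
force: [-0.0, 0.3, -1.0]
width: 23.3
clock: 15.73
eef_pos: [461.8, -51.9, 3.9]
tool_rot: [-3.123, -0.007, 1.505]
force: [0.6, 0.4, -1.1]
width: 23.6
{'clock': 15.783, 'eef_pos': [461.791, -51.938, 3.592], 'tool_rot': [-3.123, -0.007, 1.505], 'force': [1.421, -0.689, -0.333], 'torque': [-0.038, -0.059, 0.056], 'width': 23.052}
L tip z 137.0 x [400.9 458.4] y [-72.4 -43.2]
R tip z 135.3 x [464.4 525.2] y [-73.5 -49.8]
316 [[450.8 -69.1   8.5]
 [462.  -62.9  55.2]
 [473.8 -40.2  71.8]] [-0.121  0.748  0.266  2.156 -0.611  0.33   0.599]
```

```bash
python3 -m crank '[[[0,0.2,0.12,-0.05,0,0],[0,0.1,0.1,0,0,0],[0,0,0,0,0,0]]]'; python3 -m crank '[[[0,0,0.1,0,0,0],[0,0,0,0,0,0]]]'
python3 - <<'E'
import sys; sys.argv=['x']
from look import *
m=org&(abs(W[...,1]+60)<60)&(W[...,2]>3)&(abs(W[...,0]-e[0])<60)
X=W[m];print(len(X),np.percentile(X,[2,50,98],0).round(1),s["qpos"].round(3))
E
```

```text
clock: 16.03
eef_pos: [461.3, -52.1, 4.1]
tool_rot: [-3.117, -0.015, 1.501]
force: [0.8, -0.0, -1.3]
width: 23.4
clock: 16.2
eef_pos: [461.2, -52.2, 3.5]
tool_rot: [-3.118, -0.017, 1.5]
force: [-0.3, 1.2, -1.6]
width: 22.8
{'clock': 16.25, 'eef_pos': [461.196, -52.304, 3.212], 'tool_rot': [-3.118, -0.016, 1.5], 'force': [-1.357, 0.325, 11.196], 'torque': [0.086, 0.267, -0.025], 'width': 23.388}
L tip z 136.6 x [401.3 456.1] y [-74.9 -43.5]
R tip z 135.4 x [464.3 523.9] y [-76.1 -52.3]
307 [[450.6 -70.7   7.9]
 [461.2 -63.8  55.6]
 [472.8 -40.8  71.6]] [-0.109  0.749  0.261  2.152 -0.613  0.339  0.605]
```

```bash
python3 -m crank '[[[0,0,0,-0.15,-0.1,0],[0,0,0,0,0,0],[0,0,0,0,0,0]]]'; python3 look.py|head -1;python3 look.py|head -1
```

```text
clock: 16.5
eef_pos: [461.0, -52.1, 3.1]
tool_rot: [-3.134, -0.006, 1.501]
force: [-0.9, -0.8, 11.7]
width: 23.5
{'clock': 16.55, 'eef_pos': [460.942, -52.137, 3.077], 'tool_rot': [-3.134, -0.006, 1.501], 'force': [-1.026, -0.093, 11.453], 'torque': [-0.014, 0.276, 0.003], 'width': 23.29}
{'clock': 16.6, 'eef_pos': [460.973, -52.129, 3.084], 'tool_rot': [-3.134, -0.006, 1.5], 'force': [-1.889, 0.554, 11.363], 'torque': [-0.012, 0.294, -0.038], 'width': 23.106}
```

A steady 11 N upward force with the stopper upright means it is standing on the dish floor. I'll release it gently and go up.

```bash
python3 -m crank '[[[0,0,0,0,0,0],[0,0,0,0,0,0],[0,0,0,0,0,0],[0,0,0,0,0,0],[0,0,0,0,0,0]]]' 0; python3 -m crank '[[[0,0,-0.2,0,0,0],[0,0,-0.4,0,0,0],[0,0,-0.6,0,0,0],[0,0,-0.8,0,0,0],[0,0,-0.8,0,0,0],[0,0,-0.8,0,0,0],[0,0,-0.8,0,0,0],[0,0,-0.4,0,0,0],[0,0,0,0,0,0],[0,0,0,0,0,0]]]'
python3 - <<'E'
import sys; sys.argv=['x']
from look import *
m=org&(abs(W[...,1]+60)<60)&(W[...,2]>3)&(abs(W[...,0]-e[0])<60)&(W[...,2]<100)
X=W[m];print(len(X),np.percentile(X,[2,50,98],0).round(1))
save('b12.png',(100,60,380,270),2.85)
E
```

```text
clock: 17.02
eef_pos: [459.9, -51.8, 0.3]
tool_rot: [-3.13, -0.006, 1.502]
force: [-0.4, 0.6, 0.1]
width: 42.4
clock: 17.85
eef_pos: [459.3, -52.8, 151.8]
tool_rot: [-3.125, -0.006, 1.5]
force: [0.1, 0.1, 0.3]
width: 42.6
{'clock': 17.9, 'eef_pos': [459.273, -52.8, 151.553], 'tool_rot': [-3.125, -0.006, 1.5], 'force': [-0.322, 0.121, 0.014], 'torque': [-0.022, -0.001, 0.041], 'width': 42.782}
L tip z 206.3 x [424.7 437.6] y [-65.3 -56. ]
R tip z 200.4 x [480.7 493.6] y [-67.9 -52.5]
293 [[450.1 -69.5   7.9]
 [460.3 -63.   56. ]
 [470.7 -40.8  71.1]]
```

View pics/b12.png

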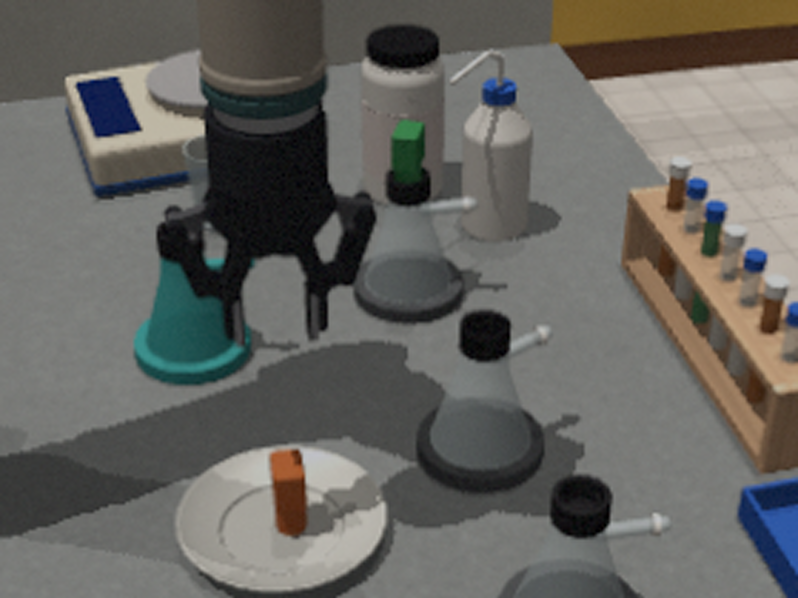

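The stopper stands upright in the dish at (290,495), the gripper is clear above it, and the green stopper is still in its flask at (408,150). Handing in.

```bash
python3 -c "
from cell import ctrl
print(ctrl.finish_job())"
```

```text
the job is handed in; nothing more can be done
None
```

I rocked the orange stopper and set it down upright in the white dish, and the job is handed in at about 18 s of the 43 s allowed. It leaned about 10° towards the side arm and then about 11° the other way; I then brought it upright and pulled it straight up. I opened the gripper only once it rested on the dish floor with a steady 11 N.

**Last checks:** in the final picture the stopper stands on the flat floor of the dish and the green stopper is in its flask. The gripper is well clear above, and the force reading is zero.

**Disagreements and trouble on the way:**
- **Fingertip height:** depth images put the fingertips some 35 mm higher than the reported TCP, so I set heights by vision and contact force. The rocking angles are the tool's measured turn; the pictures agreed roughly.
- **Stopper position and yaw:** the two cameras differed by about 5 mm in the stopper's y. Yaw estimates ran from about -10° to +2°. I used a tool yaw equal to about -3°, and the grip closed with hardly any side force.
- **Placement:** joint 6 came near its range limit during the last few millimetres of lowering. The stopper therefore stands about 8 mm off the dish centre, still well inside the floor.

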